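# Sort the sander's hardware and slide its plate home

## Robot

A 7-joint arm with a two-finger parallel gripper is mounted at the origin on the work surface. World frame = base frame: x ahead of the robot, y to its left, z up, the work surface at z = 0. Lengths are in m, angles in degrees, forces in N, time in s.
With the tool pointing down it reaches from about 0.425 to 0.875 m from the base axis. Payload 4.7 kg.
Tool frame: the origin (TCP) lies between the finger pads; the fingertips stand env.finger_overhang ahead of it and the grasp point (between the pads) lies 5 mm behind it (env.finger_overhang is the distance from the TCP to the fingertips, in m); z points along the fingers, y is the line along which they close (so a half turn about z gives the same grasp; the last joint's range is limited). The gripper opens to 87 mm and grips with 3 to 60 N. Pads are 19 mm wide; open, the fingers measure 117 mm over their backs; the gripper's body (75 mm by 190 mm) begins 51 mm behind the grasp point.
Start: joints at [-70.353, 18.392, -4.016, 83.108, 1.295, 78.541, -3.26], TCP at [0.21, 0.615, 0.237] pointing down, gripper open.
Joint ranges: [-163.93, 163.93], [-17.29, 119.83], [-79.2, 71.16], [3.27, 140.29], [-89.18, 269.18], [5.43, 117.66], [-154.24, 154.24]. Speed limits (degrees/s): [147.25, 147.25, 180, 180, 180, 180, 180].

## Interface

Orientations are given as [roll, pitch, yaw] about the fixed x, y, z axes, in that order (R = Rz(yaw) Ry(pitch) Rx(roll)).
In Python, from cell import telemetry, eyes, env, models gives the robot as it stands. The module is installed in compiled form; this text tells all that it offers.
- The arm moves only by the tool drive_tool, never from a script. Its arguments are lists of equal length, an entry for each row: "angular": the turn, a rotation vector about the tool's x, y, z in rad, a list of three; "delta_pos": the shift along the tool's x, y, z in cm, a list of three; "gripper": the finger opening in cm, from 0 to 8.7. A call has 1 to 20 rows; each row shifts and turns the commanded pose from where the row before left it, along the tool's axes as they then stand; what a row does not reach is not made up. A row lasts 1/10 s, in which the tool goes at most 50 mm and 8.59 degrees, less where a joint would pass 70% of its speed; a pose out of reach is approached as far as the arm can. A call with a gripper value outside its range is refused whole. The fingers move at their own pace and stop on an object; "squeeze" is the grip in N (left out, the last holds). Time passes only in rows, so rows that do not move let the fingers close. It gives the time, the measured TCP pose, the force, the opening and the grip force at its end, in the units of the state.
- telemetry.get_obs(): the state, without advancing time (a new reading comes with each control period).
- eyes.read_camera(name): name is "side" or "top"; returns a dict with "pixels" (420x560x3 uint8, red, green, blue), "mtx" (3x3 intrinsics, pixels), "origin" and "orientation" of the camera in the world. Camera axes: x right, y down, z forward; pixel columns grow to the right and rows downward; lengths in m; the calibration is good to about 2 mm. A picture is of the moment at which its call begins. There is no depth.
- env.sign_off(): hands the job in; it is judged then, once.
Trained networks look in a picture, given as the dict that the camera call returned (one of the last four; its "shot" number tells which), for a name from the list of things; names that differ only in an ending like _2 or _b are one class to them, and where a whole thing is asked for, a point or a joint stands for the part that bears it (a point fixed in the world has none). Each returns a list of dicts, best first, with "p" (0 to 1); they miss things now and then, are a little off and sometimes report something else, mostly with a low value. They report only what shows in the picture. A call takes as long as a camera call.
- models.search_frame(picture, target): "centre" ([column, row] in pixels, amid what is visible of it).
- models.cut_out(picture, target): "pixels" (420x560 bool, what is visible of it) and "centre" ([column, row] in pixels, amid what is visible of it).
The state is a dict: "time_s": time; "qpos": joint angles; "joint_velocities": joint speeds; "effort": joint torques, N m; "tool_pos": TCP position; "tool_rot": TCP orientation; "force": force on the tool from outside, world axes, zero at the start; "wrist_torque": the same for the moment, N m; "grip_width": finger opening in m; "grasp_force": force on a finger pad.
Only numpy, scipy, OpenCV 4.12 (cv2) and the standard library are available. Lean on these libraries where they do the work, as an engineer would, in place of code of your own. Each camera call takes 0.05 s, during which the arm holds its last target. There are 200 camera calls.

## Task

Clear up the hardware left from servicing the sander. Stand both round bushes on end on the floor of the tray that carries the bush sample, and both T-nuts flange down, stem up, on the floor of the tray that carries the T-nut sample; slide the finned plate in under the keeper's bar, fin up and straight, fully home against the stop. Leave the grease jar standing, and let go of everything.

Things in the scene. Friction and masses are not known exactly. Their poses are not given: they have to be found in the camera images.
- bush_a: A loose bright steel spacer bush: a plain round tube 42 mm across, 20 mm bore, 32 mm tall, standing on end. About 250 g. Origin: centre of the underside, z along its axis. There are two alike.
- bush_b: A loose bright steel spacer bush: a plain round tube 42 mm across, 20 mm bore, 32 mm tall, standing on end. About 250 g. Origin: centre of the underside, z along its axis. There are two alike.
- tnut_a: One of two loose T-slot nuts of dark steel: an upside-down T. Flange 44 mm (its x) by 36 mm (y), 14 mm high; on it a stem 22 mm (x) by 36 mm (y), 18 mm high (32 mm in all), dark dot on top. The faces across y, 36 mm apart, are flat over the full height. About 260 g. Origin: centre of the underside, z up. Stands flange down, any yaw.
- tnut_b: One of two loose T-slot nuts of dark steel: an upside-down T. Flange 44 mm (its x) by 36 mm (y), 14 mm high; on it a stem 22 mm (x) by 36 mm (y), 18 mm high (32 mm in all), dark dot on top. The faces across y, 36 mm apart, are flat over the full height. About 260 g. Origin: centre of the underside, z up. Stands flange down, any yaw.
- slide: Loose dark steel plate, 90 mm (its x) by 50 mm (y), 6 mm thick, with an upright bright fin to hold it by: 30 mm along x, 10 mm across y, top 40 mm above the plate's underside, centred at x = -20 mm. The longer free end, +x, goes in first. Origin: centre of the underside, z up. About 240 g. Lies flat, fin up, +x within 30 degrees of world +x.
- tray_bush: Fixed shallow wooden tray for the bushes, side by side along y. Pocket inside 84 mm (its x) by 120 mm (y); floor 4 mm, walls 4 mm thick, rim 12 mm above the bench. Origin: at bench level under the pocket's centre. On its +x side a tab (50 by 60 mm, centred at x = 71 mm, 10 mm high) carries a fixed sample: a bright ring 42 mm across, 10 mm high. Yaw within 20 degrees.
- tray_tnut: Fixed shallow wooden tray for the T-nuts, side by side along y. Pocket inside 84 mm (its x) by 120 mm (y); floor 4 mm, walls 4 mm thick, rim 12 mm above the bench. Origin: at bench level under the pocket's centre. On its +x side a tab (50 by 60 mm, centred at x = 71 mm, 10 mm high) carries a fixed sample: a T-nut 14 mm high. Yaw within 20 degrees.
- keeper: Fixed green holder for the plate. Base 4 mm thick, 82 mm wide (y), x -95 to 60 mm. Dark bar across it, x 18 to 36, z 20 to 32 mm; slot below 66 mm wide between side walls (x 18 to 58). Stop face at x = 46, top z 14 mm. Plate slides in along +x; home, on the base, its origin is 0 to 1 mm ahead (+x) of this one. Origin: bench level, mid-line. +x within 20 degrees of world +x.
- jar: A small loose white grease jar, 42 mm across, 70 mm tall, black cap, about 120 g, standing among the things. Not to be knocked over. Origin: centre of its underside.

How it is judged (in metres and radians):
At the end, for the whole second after the job is handed in: Bushes stand in the bush tray, T-nuts (stem up) in the T-nut tray: undersides under 9 mm above the bench, upright to 0.15 rad. Plate flat on the keeper's base under the bar, within 8 mm of home, 13 mm of mid-line, 0.2 rad of straight. Jar upright (0.3 rad). All released, at rest (x of bush_a in the frame of tray_bush between -0.03 and 0.03 m and y of bush_a in the frame of tray_bush between -0.048 and 0.048 m and z of bush_a in the frame of tray_bush between 0 and 0.009 m and angle between each of bush_a, bush_b, tnut_a, tnut_b's own z axis and vertical below 0.15 rad and linear speed of each of bush_a, bush_b, tnut_a, tnut_b, slide below 0.02 m/s and x of bush_b in the frame of tray_bush between -0.03 and 0.03 m and y of bush_b in the frame of tray_bush between -0.048 and 0.048 m and z of bush_b in the frame of tray_bush between 0 and 0.009 m and x of tnut_a in the frame of tray_tnut between -0.03 and 0.03 m and y of tnut_a in the frame of tray_tnut between -0.048 and 0.048 m and z of tnut_a in the frame of tray_tnut between 0 and 0.009 m and x of tnut_b in the frame of tray_tnut between -0.03 and 0.03 m and y of tnut_b in the frame of tray_tnut between -0.048 and 0.048 m and z of tnut_b in the frame of tray_tnut between 0 and 0.009 m and x of slide in the frame of keeper between -0.008 and 0.008 m and y of slide in the frame of keeper between -0.013 and 0.013 m and z of slide in the frame of keeper between 0 and 0.009 m and angle between the x axis of slide and the x axis of keeper, either way round below 0.2 rad and angle between slide's own z axis and vertical below 0.1 rad and angle between jar's own z axis and vertical below 0.3 rad); the robot touches nothing.
It fails at once if the grease jar is knocked over (angle between jar's own z axis and vertical above 0.7 rad).
It also fails if it takes over 120 s, if anything falls off the work surface, if the arm or the gripper's body presses on something with over 40 N, if the wrist force passes 120 N, or if a joint passes its speed limit or range.

## Working session

There is one attempt and no reset: what is moved stays moved. The work goes in short steps, Python scripts to look and compute and a tool call to move; the robot and the scene stay as the last step left them, time stands still between calls to the robot, and variables do not carry over. Pictures are saved under pics/ and viewed, at most 14 in all, crops included, and the job is handed in when it is done.

Besides the shell and the picture viewer there is one more tool, called after "Request:" by a JSON object that holds its "name" and its "arguments". drive_tool: Moves the arm, as the interface text tells. Its arguments: {"type":"object","properties":{"angular":{"type":"array","items":{"type":"array","items":{"type":"number"}}},"delta_pos":{"type":"array","items":{"type":"array","items":{"type":"number"}}},"gripper":{"type":"array","items":{"type":"number"}},"squeeze":{"type":"number"}},"required":["angular","delta_pos","gripper"]}

```bash
mkdir -p pics
cat > h.py <<'E'
import numpy as np, cv2
from scipy.spatial.transform import Rotation as R
from cell import telemetry, eyes, env, models
def cam_R(c):
    o=np.array(c["orientation"],float)
    if o.shape==(3,3): return o
    if o.size==4: return R.from_quat(o).as_matrix()
    return R.from_euler('xyz',o,degrees=True).as_matrix()
def ray(c,px):
    K=np.array(c["mtx"]);d=cam_R(c)@np.linalg.inv(K)@np.array([px[0],px[1],1.]);return np.array(c["origin"]),d
def onplane(c,px,z):
    o,d=ray(c,px);return (o+d*(z-o[2])/d[2])[:2]
def proj(c,p):
    q=cam_R(c).T@(np.array(p,float)-np.array(c["origin"]));q=np.array(c["mtx"])@q;return q[:2]/q[2]
def save(c,n): cv2.imwrite("pics/"+n,c["pixels"][:,:,::-1])
E
python3 - <<'E'
from h import *
s=telemetry.get_obs();print(s["tool_pos"],s["tool_rot"],s["time_s"],env.finger_overhang,s["force"])
for n in("top","side"):
    c=eyes.read_camera(n);save(c,n+"0.png");print(n,c["origin"],c["orientation"],c["mtx"])
    for t in["bush_a","tnut_a","slide","tray_bush","tray_tnut","keeper","jar"]:
        print(t,[(round(m["p"],2),np.round(m["centre"]).tolist(),int(m["pixels"].sum()),np.round(onplane(c,m["centre"],.02),3).tolist()) for m in models.cut_out(c,t)])
E
```

```text
[0.20977094 0.61465122 0.23547528] [-1.79890564e+02  6.10706431e-03  1.61162071e+02] 0.0 0.014 [-0.04416981 -0.06257094  0.52596665]
top [0.47767843 0.00376572 1.11012726] [-177.32790543   -0.48847105  -90.51917672] [[461.3516424    0.         274.83681063]
 [  0.         461.3516424  208.37651247]
 [  0.           0.           1.        ]]
bush_a [(0.62, [196.0, 174.0], 286, [0.613, 0.18]), (0.52, [353.0, 170.0], 254, [0.619, -0.193]), (0.49, [244.0, 243.0], 210, [0.447, 0.066])]
tnut_a [(0.79, [193.0, 248.0], 323, [0.437, 0.188]), (0.51, [194.0, 177.0], 287, [0.604, 0.186])]
slide [(0.67, [350.0, 242.0], 812, [0.448, -0.182])]
tray_bush [(0.84, [132.0, 200.0], 2703, [0.55, 0.332])]
tray_tnut [(0.77, [276.0, 156.0], 2603, [0.654, -0.011])]
keeper [(0.64, [424.0, 214.0], 2172, [0.513, -0.359]), (0.16, [247.0, 241.0], 245, [0.452, 0.06])]
jar []
side [ 0.33491222 -0.41645477  0.63404017] [-142.70091286   -0.92507715  -24.22833654] [[380.05649512   0.         278.96540162]
 [  0.         380.05649512 208.81685537]
 [  0.           0.           1.        ]]
bush_a [(0.74, [358.0, 276.0], 576, [0.604, -0.189])]
tnut_a [(0.71, [272.0, 147.0], 330, [0.596, 0.177]), (0.71, [206.0, 166.0], 320, [0.438, 0.18])]
slide [(0.92, [279.0, 308.0], 1518, [0.449, -0.187])]
tray_bush [(0.73, [227.0, 119.0], 1699, [0.532, 0.313]), (0.4, [254.0, 241.0], 756, [0.46, -0.045])]
tray_tnut [(0.74, [335.0, 198.0], 2866, [0.655, -0.013])]
keeper [(0.63, [364.0, 392.0], 5204, [0.512, -0.358])]
jar [(0.68, [252.0, 244.0], 690, [0.455, -0.049])]
```

View pics/top0.png

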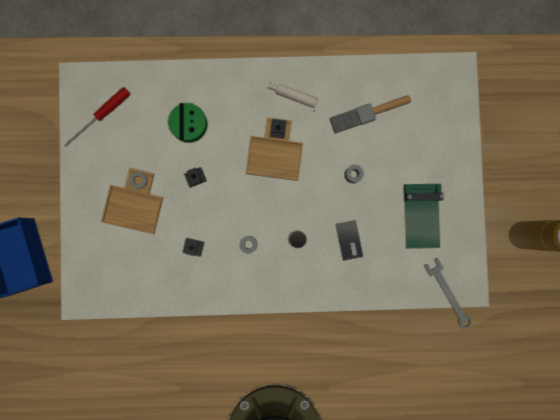

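View pics/side0.png

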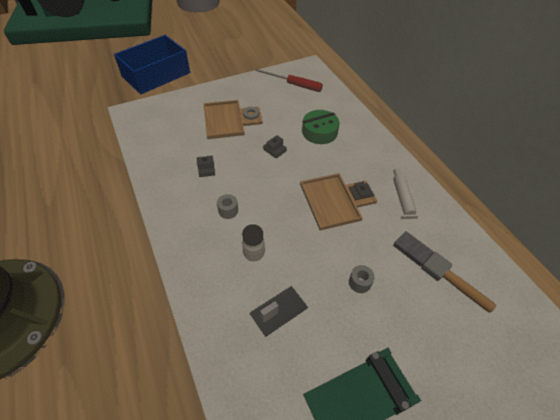

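The top view shows bushes at (354,174) and (248,244) and T-nuts at (195,177) and (193,247). The plate is at (349,240), with its fin at (354,250), and the jar at (298,239). The trays are at (132,210) for bushes and (274,158) for T-nuts, and the keeper is at (423,215). The network's "bush" at (196,174) is really a T-nut.

```bash
cat > m.py <<'E'
from h import *
c=eyes.read_camera("top");im=c["pixels"]
def quad(name,px,half,z,mask):
    x,y=px;sub=im[y-half:y+half+1,x-half:x+half+1]
    big=cv2.resize(sub,None,fx=4,fy=4,interpolation=cv2.INTER_CUBIC)
    m=mask(big.astype(int)).astype(np.uint8);n,l,st,ce=cv2.connectedComponentsWithStats(m)
    k=1+np.argmax(st[1:,4]);cn=cv2.findContours((l==k).astype(np.uint8),0,1)[0][0][:,0,:]
    pts=np.array([onplane(c,[x-half+(p[0]+.5)/4-.5,y-half+(p[1]+.5)/4-.5],z) for p in cn])
    r=cv2.minAreaRect((pts*1000).astype(np.float32))
    cv2.drawContours(big,[cn.reshape(-1,1,2)],-1,(255,0,255),1)
    print(name,"ctr",np.round(r[0],1),"size",np.round(r[1],1),"ang",round(r[2],1));return cv2.resize(big[:,:,::-1],(260,260))
g=lambda b:b.mean(2)
dark=lambda t:(lambda b:g(b)<t)
wood=lambda b:(b[:,:,0]-b[:,:,2]>35)
green=lambda b:(b[:,:,1]-b[:,:,0]>15)|(g(b)<60)
L=[quad("bush1",(354,174),16,.032,dark(125)),quad("bush2",(248,244),16,.032,dark(125)),
quad("tnA",(195,177),16,.014,dark(80)),quad("tnB",(193,247),16,.014,dark(80)),
quad("slide",(349,240),28,.006,dark(100)),quad("keeper",(423,215),40,.004,green),
quad("tb",(134,200),42,.012,wood),quad("tt",(275,150),42,.012,wood),quad("jar",(298,240),16,.07,dark(80))]
cv2.imwrite("pics/m1.png",cv2.resize(np.vstack([np.hstack(L[i:i+3]) for i in(0,3,6)]),(600,600)))
E
python3 m.py
```

```text
bush1 ctr [ 607.3 -191.3] size [42.9 48.2] ang 37.8
bush2 ctr [445.1  57. ] size [41.  43.8] ang 31.9
tnA ctr [607.  184.2] size [40.3 43.8] ang 21.5
tnB ctr [438.9 188.5] size [44.2 37.3] ang 75.9
slide ctr [ 451.9 -182.4] size [90.1 50.9] ang 10.5
keeper ctr [ 547.  -362.9] size [92.  77.9] ang 89.5
tb ctr [554.4 329.1] size [130.1 142.6] ang 76.3
tt ctr [674.9  -8.5] size [129.1 142.4] ang 82.1
jar ctr [456.3 -54.9] size [38.1 37.8] ang 44.5
```

View pics/m1.png

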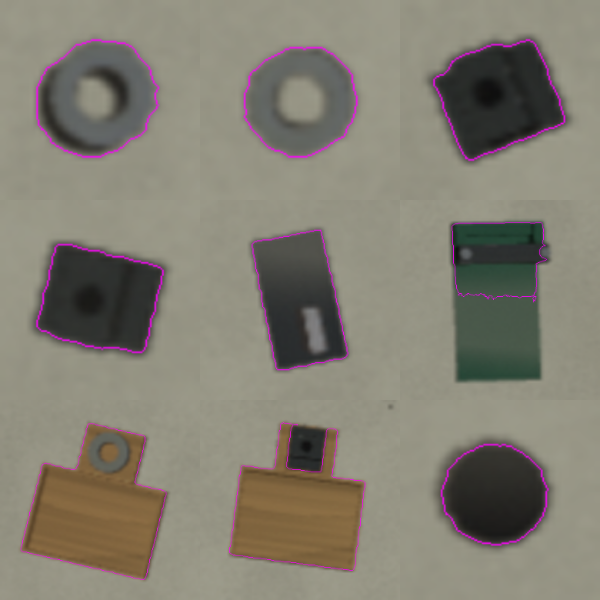

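The crops fit well: the trays are at yaw -13.7° and -7.9°, the plate at 10.5°, and both T-nuts are oriented as expected. Only the keeper outline is incomplete, so I'll refit it later. I'll start with T-nut A.

```bash
cat > go.py <<'E'
import sys
from h import *
def plan(*wps):
    s=telemetry.get_obs();p=np.array(s["tool_pos"])*1000
    rr=R.from_euler('xyz',s["tool_rot"],degrees=True);yaw=s["tool_rot"][2]
    print("t",round(s["time_s"],1),"p",np.round(p,1),"rot",np.round(s["tool_rot"],2),"w",round(s["grip_width"],4))
    for x,y,z,w in wps:
        dy=(w-yaw+180)%360-180;yaw=w
        d=np.array([x,y,z])-p;p=np.array([x,y,z]);a=np.radians(w)
        print("turn z rad",round(-np.radians(dy),3),"then d cm",np.round([(d[0]*np.cos(a)+d[1]*np.sin(a))/10,(d[0]*np.sin(a)-d[1]*np.cos(a))/10,-d[2]/10],2))
if __name__=="__main__":
    plan(*[tuple(map(float,a.split(','))) for a in sys.argv[1:]])
E
python3 go.py 606,184,150,111.5 606,184,26,111.5 606,184,150,111.5 654,24.6,150,82.1 654,24.6,32,82.1 654,24.6,150,82.1
```

```text
t 0.8 p [209.9 615.2 236.6] rot [179.99   0.   161.16] w 0.0868
turn z rad 0.867 then d cm [-54.63  21.05   8.66]
turn z rad -0.0 then d cm [ 0.   0.  12.4]
turn z rad -0.0 then d cm [  0.    0.  -12.4]
turn z rad 0.513 then d cm [-15.13   6.95  -0.  ]
turn z rad -0.0 then d cm [ 0.   0.  11.8]
turn z rad -0.0 then d cm [  0.    0.  -11.8]
```

Request:
{"name": "drive_tool", "arguments": {"angular": [[0,0,0.1445],[0,0,0.1445],[0,0,0.1445],[0,0,0.1445],[0,0,0.1445],[0,0,0.1445],[0,0,0],[0,0,0],[0,0,0],[0,0,0],[0,0,0],[0,0,0],[0,0,0],[0,0,0],[0,0,0],[0,0,0],[0,0,0],[0,0,0],[0,0,0],[0,0,0]], "delta_pos": [[0,0,0],[0,0,0],[0,0,0],[0,0,0],[0,0,0],[0,0,0],[-3.9,1.5,0.62],[-3.9,1.5,0.62],[-3.9,1.5,0.62],[-3.9,1.5,0.62],[-3.9,1.5,0.62],[-3.9,1.5,0.62],[-3.9,1.5,0.62],[-3.9,1.5,0.62],[-3.9,1.5,0.62],[-3.9,1.5,0.62],[-3.9,1.5,0.62],[-3.9,1.5,0.62],[-3.9,1.5,0.62],[-3.9,1.5,0.62]], "gripper": [8.7,8.7,8.7,8.7,8.7,8.7,8.7,8.7,8.7,8.7,8.7,8.7,8.7,8.7,8.7,8.7,8.7,8.7,8.7,8.7], "squeeze": 30}}

```text
time_s: 2.85
tool_pos: [0.6064, 0.1829, 0.1498]
tool_rot: [180.0, -0.0, 111.5]
force: [1.1, 0.3, -0.1]
grip_width: 0.0873
grasp_force: 0.0
```

```bash
python3 go.py 606,184,26,111.5
```

```text
t 2.9 p [606.4 182.9 149.8] rot [ 1.7996e+02 -1.0000e-02  1.1151e+02] w 0.0873
turn z rad 0.0 then d cm [1.100e-01 1.000e-02 1.238e+01]
```

Request:
{"name": "drive_tool", "arguments": {"angular": [[0,0,0],[0,0,0],[0,0,0],[0,0,0],[0,0,0],[0,0,0],[0,0,0],[0,0,0],[0,0,0],[0,0,0],[0,0,0],[0,0,0],[0,0,0],[0,0,0]], "delta_pos": [[0.1,0,2.8],[0,0,2.8],[0,0,2.8],[0,0,2],[0,0,1.3],[0,0,0.7],[0,0,0],[0,0,0],[0,0,0],[0,0,0],[0,0,0],[0,0,0],[0,0,0],[0,0,0]], "gripper": [8.7,8.7,8.7,8.7,8.7,8.7,8.7,2.5,2.5,2.5,2.5,2.5,2.5,2.5], "squeeze": 30}}

```text
time_s: 4.25
tool_pos: [0.605, 0.185, 0.0258]
tool_rot: [180.0, -0.0, 111.5]
force: [0.8, -0.3, -1.4]
grip_width: 0.0389
grasp_force: 0.0
```

Request:
{"name": "drive_tool", "arguments": {"angular": [[0,0,0],[0,0,0],[0,0,0],[0,0,0],[0,0,0],[0,0,0],[0,0,0],[0,0,0],[0,0,0.128],[0,0,0.128],[0,0,0.128],[0,0,0.129],[0,0,0],[0,0,0],[0,0,0],[0,0,0],[0,0,0],[0,0,0],[0,0,0]], "delta_pos": [[0,0,0],[0,0,0],[0,0,0],[0,0,-2.4],[0,0,-2.5],[0,0,-2.5],[0,0,-2.5],[0,0,-2.5],[0,0,0],[0,0,0],[0,0,0],[0,0,0],[-2.5,1.15,0],[-2.5,1.15,0],[-2.5,1.15,0],[-2.5,1.15,0],[-2.5,1.15,0],[-2.6,1.2,0],[0,0,0]], "gripper": [2.5,2.5,2.5,2.5,2.5,2.5,2.5,2.5,2.5,2.5,2.5,2.5,2.5,2.5,2.5,2.5,2.5,2.5,2.5]}}

```text
time_s: 6.15
tool_pos: [0.6531, 0.0188, 0.1493]
tool_rot: [180.0, 0.3, 81.7]
force: [-1.3, -1.1, -2.0]
grip_width: 0.0357
grasp_force: 30.0
```

```bash
python3 go.py 654,24.6,31,82.1 654,24.6,150,82.1 439.5,188.5,150,75.9 439.5,188.5,26,75.9
```

```text
t 6.2 p [653.1  18.8 149.3] rot [179.99   0.26  81.66] w 0.0357
turn z rad -0.008 then d cm [5.900e-01 1.000e-02 1.183e+01]
turn z rad -0.0 then d cm [  0.    0.  -11.9]
turn z rad 0.108 then d cm [ 10.67 -24.8   -0.  ]
turn z rad -0.0 then d cm [ 0.   0.  12.4]
```

Request:
{"name": "drive_tool", "arguments": {"angular": [[0,0,0],[0,0,0],[0,0,0],[0,0,0],[0,0,0]], "delta_pos": [[0,0,2.5],[0,0,2.5],[0,0,2.5],[0,0,1.5],[0,0,0]], "gripper": [2.5,2.5,2.5,2.5,2.5]}}

```text
time_s: 6.65
tool_pos: [0.6506, 0.0263, 0.0567]
tool_rot: [-179.7, 0.1, 82.1]
force: [-0.4, 0.4, -2.5]
grip_width: 0.0354
grasp_force: 30.0
```

```bash
python3 go.py 654,24.6,31,82.1
```

```text
t 6.7 p [650.6  26.3  56.7] rot [-1.7968e+02  8.0000e-02  8.2120e+01] w 0.0354
turn z rad 0.0 then d cm [-0.12  0.36  2.57]
```

Request:
{"name": "drive_tool", "arguments": {"angular": [[0,0,0],[0,0,0],[0,0,0],[0,0,0],[0,0,0],[0,0,0],[0,0,0],[0,0,0],[0,0,0],[0,0,0],[0,0,0]], "delta_pos": [[0,0,1],[0,0,0.8],[0,0,0.4],[0,0,0.2],[0,0,0.15],[0,0,0],[0,0,0],[0,0,0],[0,0,0],[0,0,0],[0,0,0]], "gripper": [2.5,2.5,2.5,2.5,2.5,2.5,2.5,5.5,5.5,5.5,5.5]}}

```text
time_s: 7.75
tool_pos: [0.6533, 0.0259, 0.0346]
tool_rot: [180.0, -0.0, 82.1]
force: [-0.0, 0.0, -0.1]
grip_width: 0.0536
grasp_force: 0.0
```

```bash
python3 go.py 654,24.6,150,82.1 439.5,188.5,150,75.9 439.5,188.5,26,75.9
```

```text
t 7.8 p [653.3  25.9  34.6] rot [ 1.7996e+02 -1.0000e-02  8.2100e+01] w 0.0536
turn z rad -0.0 then d cm [ -0.12   0.09 -11.54]
turn z rad 0.108 then d cm [ 10.67 -24.8   -0.  ]
turn z rad -0.0 then d cm [ 0.   0.  12.4]
```

Request:
{"name": "drive_tool", "arguments": {"angular": [[0,0,0],[0,0,0],[0,0,0],[0,0,0],[0,0,0],[0,0,0.108],[0,0,0],[0,0,0],[0,0,0],[0,0,0],[0,0,0],[0,0,0],[0,0,0],[0,0,0],[0,0,0],[0,0,0],[0,0,0]], "delta_pos": [[0,0,-1.5],[0,0,-2.5],[0,0,-2.5],[0,0,-2.5],[0,0,-2.5],[0,0,0],[1.2,-2.8,0],[1.2,-2.8,0],[1.2,-2.8,0],[1.2,-2.8,0],[1.2,-2.8,0],[1.2,-2.8,0],[1.2,-2.8,0],[1.2,-2.8,0],[0.97,-2.3,0],[0,0,0],[0,0,0]], "gripper": [5.5,5.5,8.5,8.5,8.5,8.5,8.5,8.5,8.5,8.5,8.5,8.5,8.5,8.5,8.5,8.5,8.5]}}

```text
time_s: 9.45
tool_pos: [0.4397, 0.1886, 0.1504]
tool_rot: [179.9, -0.1, 75.9]
force: [-0.2, -0.3, -0.3]
grip_width: 0.0847
grasp_force: 0.0
```

```bash
python3 go.py 439.5,188.5,26,75.9
```

```text
t 9.4 p [439.7 188.6 150.4] rot [ 1.7992e+02 -8.0000e-02  7.5950e+01] w 0.0847
turn z rad 0.001 then d cm [-2.000e-02 -1.000e-02  1.244e+01]
```

Request:
{"name": "drive_tool", "arguments": {"angular": [[0,0,0],[0,0,0],[0,0,0],[0,0,0],[0,0,0],[0,0,0],[0,0,0],[0,0,0],[0,0,0],[0,0,0],[0,0,0],[0,0,0],[0,0,0],[0,0,0],[0,0,0],[0,0,0],[0,0,0],[0,0,0],[0,0,0],[0,0,0]], "delta_pos": [[0,0,2.8],[0,0,2.8],[0,0,2.8],[0,0,2],[0,0,1.3],[0,0,0.7],[0,0,0],[0,0,0],[0,0,0],[0,0,0],[0,0,0],[0,0,0],[0,0,0],[0,0,0],[0,0,-1.5],[0,0,-2.5],[0,0,-2.5],[0,0,-2.5],[0,0,-2.5],[0,0,-1]], "gripper": [8.5,8.5,8.5,8.5,8.5,8.5,2.5,2.5,2.5,2.5,2.5,2.5,2.5,2.5,2.5,2.5,2.5,2.5,2.5,2.5]}}

```text
time_s: 11.45
tool_pos: [0.4401, 0.189, 0.1521]
tool_rot: [179.9, -0.1, 75.9]
force: [0.5, 0.5, -2.8]
grip_width: 0.0359
grasp_force: 30.0
```

```bash
python3 go.py 439.5,188.5,151,75.9 646,-35,151,82.1 646,-35,31,82.1
```

```text
t 11.4 p [440.1 189.  152.1] rot [ 1.7989e+02 -1.4000e-01  7.5900e+01] w 0.0359
turn z rad 0.0 then d cm [-0.06 -0.05  0.11]
turn z rad -0.108 then d cm [-19.3   23.53  -0.  ]
turn z rad -0.0 then d cm [ 0.  0. 12.]
```

Request:
{"name": "drive_tool", "arguments": {"angular": [[0,0,-0.108],[0,0,0],[0,0,0],[0,0,0],[0,0,0],[0,0,0],[0,0,0],[0,0,0],[0,0,0],[0,0,0],[0,0,0],[0,0,0],[0,0,0],[0,0,0],[0,0,0],[0,0,0],[0,0,0],[0,0,0],[0,0,0]], "delta_pos": [[0,0,0],[-1.95,2.35,0],[-1.95,2.35,0],[-1.95,2.35,0],[-1.95,2.35,0],[-1.95,2.35,0],[-1.95,2.35,0],[-1.95,2.35,0],[-1.95,2.35,0],[-1.95,2.35,0],[-1.8,2.35,0],[0,0,0],[0,0,0],[0,0,2.5],[0,0,2.5],[0,0,2.5],[0,0,2.0],[0,0,0],[0,0,0]], "gripper": [2.5,2.5,2.5,2.5,2.5,2.5,2.5,2.5,2.5,2.5,2.5,2.5,2.5,2.5,2.5,2.5,2.5,2.5,2.5]}}

```text
time_s: 13.35
tool_pos: [0.6448, -0.0343, 0.0551]
tool_rot: [-179.9, -0.0, 82.2]
force: [0.4, 1.4, -2.7]
grip_width: 0.0357
grasp_force: 30.0
```

```bash
python3 go.py 646,-35,31,82.1
```

```text
t 13.3 p [644.8 -34.3  55.1] rot [-1.7993e+02 -2.0000e-02  8.2170e+01] w 0.0357
turn z rad 0.001 then d cm [-0.06  0.13  2.41]
```

Request:
{"name": "drive_tool", "arguments": {"angular": [[0,0,0],[0,0,0],[0,0,0],[0,0,0],[0,0,0],[0,0,0],[0,0,0],[0,0,0],[0,0,0],[0,0,0],[0,0,0],[0,0,0],[0,0,0],[0,0,0],[0,0,0],[0,0,0],[0,0,0]], "delta_pos": [[0,0,1],[0,0,0.8],[0,0,0.4],[0,0,0.2],[0,0,0],[0,0,0],[0,0,0],[0,0,0],[0,0,0],[0,0,0],[0,0,0],[0,0,-1.5],[0,0,-2.5],[0,0,-2.5],[0,0,-2.5],[0,0,-2.5],[0,0,0]], "gripper": [2.5,2.5,2.5,2.5,2.5,2.5,2.5,5.5,5.5,5.5,5.5,5.5,5.5,5.5,8.5,8.5,8.5]}}

```text
time_s: 15.05
tool_pos: [0.6481, -0.036, 0.1517]
tool_rot: [179.5, -0.1, 82.1]
force: [0.0, -0.4, -0.1]
grip_width: 0.0715
grasp_force: 0.0
```

```bash
python3 go.py 609,-194,150,76.3 609,-194,26,76.3 609,-194,150,76.3 523,306,150,76.3 523,306,31,76.3
```

```text
t 15.1 p [648.1 -36.  151.7] rot [ 1.7953e+02 -1.0000e-01  8.2080e+01] w 0.0715
turn z rad 0.101 then d cm [-16.27  -0.06   0.17]
turn z rad -0.0 then d cm [ 0.   0.  12.4]
turn z rad -0.0 then d cm [  0.    0.  -12.4]
turn z rad -0.0 then d cm [ 46.54 -20.2   -0.  ]
turn z rad -0.0 then d cm [ 0.   0.  11.9]
```

Request:
{"name": "drive_tool", "arguments": {"angular": [[0,0,0.101],[0,0,0],[0,0,0],[0,0,0],[0,0,0],[0,0,0],[0,0,0],[0,0,0],[0,0,0],[0,0,0]], "delta_pos": [[0,0,0],[-2.7,0,0],[-2.7,0,0],[-2.7,0,0],[-2.7,0,0],[-2.7,0,0],[-2.7,0,0],[0,0,0],[0,0,0],[0,0,0]], "gripper": [8.5,8.5,8.5,8.5,8.5,8.5,8.5,8.5,8.5,8.5]}}

```text
time_s: 16.05
tool_pos: [0.6075, -0.1911, 0.1461]
tool_rot: [-180.0, -0.1, 76.4]
force: [-0.1, -0.1, 0.4]
grip_width: 0.0849
grasp_force: 0.0
```

```bash
python3 go.py 609,-194,26,76.3
python3 - <<'E'
from h import *
a=eyes.read_camera("top");b=eyes.read_camera("side")
cv2.imwrite("pics/chk1.png",np.vstack([cv2.resize(a["pixels"][90:290,90:490],(800,400)),cv2.resize(b["pixels"][100:340,150:470],(267,200)).copy() if 0 else np.hstack([b["pixels"][150:350,200:500],b["pixels"][50:250,150:450],np.zeros((200,200,3),np.uint8)])])[:,:,::-1])
E
```

```text
t 16.1 p [ 607.5 -191.1  146.1] rot [-1.7998e+02 -7.0000e-02  7.6410e+01] w 0.0849
turn z rad 0.002 then d cm [-0.25  0.22 12.01]
```

View pics/chk1.png

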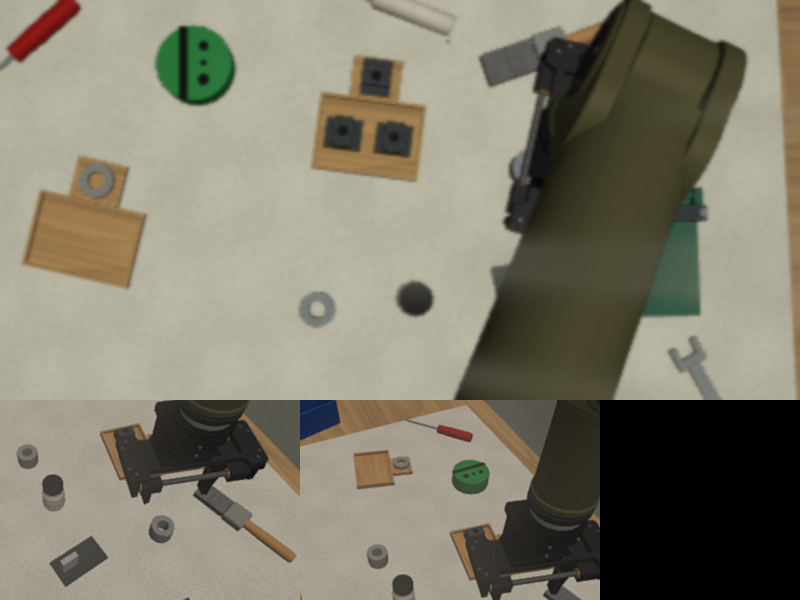

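The top view shows both T-nuts stem up in their tray, at crop pixels (343,132) and (394,138). The bush is below the gripper.

Request:
{"name": "drive_tool", "arguments": {"angular": [[0,0,0],[0,0,0],[0,0,0],[0,0,0],[0,0,0],[0,0,0],[0,0,0],[0,0,0],[0,0,0],[0,0,0],[0,0,0],[0,0,0],[0,0,0],[0,0,0],[0,0,0],[0,0,0],[0,0,0],[0,0,0],[0,0,0],[0,0,0]], "delta_pos": [[-0.1,0,2.8],[0,0,2.8],[0,0,2.8],[0,0,2],[0,0,1.2],[0,0,0.6],[0,0,0],[0,0,0],[0,0,0],[0,0,0],[0,0,0],[0,0,0],[0,0,0],[0,0,0],[0,0,-1.5],[0,0,-2.5],[0,0,-2.5],[0,0,-2.5],[0,0,-2.5],[0,0,-1]], "gripper": [8.5,8.5,8.5,8.5,8.5,8.5,3.5,3.5,3.5,3.5,3.5,3.5,3.5,3.5,3.5,3.5,3.5,3.5,3.5,3.5]}}

```text
time_s: 18.15
tool_pos: [0.6074, -0.1945, 0.1522]
tool_rot: [179.8, -0.0, 76.3]
force: [0.4, 0.1, -3.2]
grip_width: 0.0407
grasp_force: 30.2
```

```bash
python3 go.py 609,-194,150,76.3 523,306,150,76.3 523,306,31,76.3
```

```text
t 18.1 p [ 607.4 -194.5  152.2] rot [ 1.7982e+02 -1.0000e-02  7.6280e+01] w 0.0407
turn z rad -0.0 then d cm [0.09 0.15 0.22]
turn z rad -0.0 then d cm [ 46.54 -20.2   -0.  ]
turn z rad -0.0 then d cm [ 0.   0.  11.9]
```

Request:
{"name": "drive_tool", "arguments": {"angular": [[0,0,0],[0,0,0],[0,0,0],[0,0,0],[0,0,0],[0,0,0],[0,0,0],[0,0,0],[0,0,0],[0,0,0],[0,0,0],[0,0,0],[0,0,0],[0,0,0],[0,0,0],[0,0,0],[0,0,0],[0,0,0],[0,0,0]], "delta_pos": [[1.5,-0.65,0],[3.1,-1.34,0],[3.1,-1.34,0],[3.1,-1.34,0],[3.1,-1.34,0],[3.1,-1.34,0],[3.1,-1.34,0],[3.1,-1.34,0],[3.1,-1.34,0],[3.1,-1.34,0],[3.1,-1.34,0],[3.1,-1.34,0],[3.1,-1.34,0],[3.1,-1.34,0],[3.1,-1.34,0],[1.7,-0.7,0],[0,0,0],[0,0,0],[0,0,0]], "gripper": [3.5,3.5,3.5,3.5,3.5,3.5,3.5,3.5,3.5,3.5,3.5,3.5,3.5,3.5,3.5,3.5,3.5,3.5,3.5]}}

```text
time_s: 20.05
tool_pos: [0.522, 0.3042, 0.1488]
tool_rot: [180.0, 0.1, 76.2]
force: [0.5, 0.2, -3.1]
grip_width: 0.0408
grasp_force: 30.2
```

```bash
python3 go.py 523,306,31,76.3
```

```text
t 20.1 p [522.  304.2 148.8] rot [1.800e+02 1.000e-01 7.616e+01] w 0.0408
turn z rad -0.002 then d cm [ 0.2   0.05 11.78]
```

Request:
{"name": "drive_tool", "arguments": {"angular": [[0,0,0],[0,0,0],[0,0,0],[0,0,0],[0,0,0],[0,0,0],[0,0,0],[0,0,0],[0,0,0],[0,0,0],[0,0,0],[0,0,0],[0,0,0],[0,0,0],[0,0,0],[0,0,0],[0,0,0],[0,0,0],[0,0,0],[0,0,0]], "delta_pos": [[0,0,2.5],[0,0,2.5],[0,0,2.5],[0,0,2],[0,0,1.2],[0,0,0.6],[0,0,0.4],[0,0,0],[0,0,0],[0,0,0],[0,0,0],[0,0,0],[0,0,0],[0,0,0],[0,0,-1.5],[0,0,-2.5],[0,0,-2.5],[0,0,-2.5],[0,0,-2.5],[0,0,-0.4]], "gripper": [3.5,3.5,3.5,3.5,3.5,3.5,3.5,3.5,3.5,3.5,6.2,6.2,6.2,6.2,6.2,6.2,6.2,8.5,8.5,8.5]}}

```text
time_s: 22.05
tool_pos: [0.5239, 0.3076, 0.156]
tool_rot: [179.7, -0.3, 76.3]
force: [-0.1, -0.8, 0.5]
grip_width: 0.0784
grasp_force: 0.0
```

```bash
python3 go.py 445,57,150,90 445,57,26,90 445,57,150,90 537,364,150,76.3 537,364,31,76.3
```

```text
t 22.1 p [523.9 307.6 156. ] rot [179.74  -0.33  76.29] w 0.0784
turn z rad -0.239 then d cm [-25.06  -7.89   0.6 ]
turn z rad -0.0 then d cm [ 0.   0.  12.4]
turn z rad -0.0 then d cm [  0.    0.  -12.4]
turn z rad 0.239 then d cm [32.01  1.67 -0.  ]
turn z rad -0.0 then d cm [ 0.   0.  11.9]
```

Request:
{"name": "drive_tool", "arguments": {"angular": [[0,0,0],[0,0,0],[0,0,0],[0,0,0],[0,0,0],[0,0,0],[0,0,0],[0,0,0],[0,0,0],[0,0,0],[0,0,0],[0,0,0],[0,0,0]], "delta_pos": [[-1.5,-0.1,0.2],[-2.9,-0.2,0],[-2.9,-0.2,0],[-2.9,-0.2,0],[-2.9,-0.2,0],[-2.9,-0.2,0],[-2.9,-0.2,0],[-2.9,-0.2,0],[-2.9,-0.2,0],[-1.5,-0.05,0],[0,0,0],[0,0,0],[0,0,0]], "gripper": [8.5,8.5,8.5,8.5,8.5,8.5,8.5,8.5,8.5,8.5,8.5,8.5,8.5]}}

```text
time_s: 23.35
tool_pos: [0.4431, 0.0576, 0.1493]
tool_rot: [180.0, -0.0, 76.4]
force: [0.6, 0.7, -0.7]
grip_width: 0.0851
grasp_force: 0.0
```

```bash
python3 go.py 445,57,26,76.3
```

```text
t 23.4 p [443.1  57.6 149.3] rot [ 1.7997e+02 -1.0000e-02  7.6420e+01] w 0.0851
turn z rad 0.002 then d cm [-1.000e-02  2.000e-01  1.233e+01]
```

Request:
{"name": "drive_tool", "arguments": {"angular": [[0,0,0],[0,0,0],[0,0,0],[0,0,0],[0,0,0],[0,0,0],[0,0,0],[0,0,0],[0,0,0],[0,0,0],[0,0,0],[0,0,0],[0,0,0],[0,0,0],[0,0,0],[0,0,0],[0,0,0],[0,0,0],[0,0,0],[0,0,0]], "delta_pos": [[0,0.15,2.8],[0,0,2.8],[0,0,2.8],[0,0,2],[0,0,1.2],[0,0,0.7],[0,0,0],[0,0,0],[0,0,0],[0,0,0],[0,0,0],[0,0,0],[0,0,0],[0,0,0],[0,0,-1.5],[0,0,-2.5],[0,0,-2.5],[0,0,-2.5],[0,0,-2.5],[0,0,-1]], "gripper": [8.5,8.5,8.5,8.5,8.5,8.5,3.5,3.5,3.5,3.5,3.5,3.5,3.5,3.5,3.5,3.5,3.5,3.5,3.5,3.5]}}

```text
time_s: 25.35
tool_pos: [0.4451, 0.056, 0.153]
tool_rot: [179.9, -0.1, 76.3]
force: [-0.2, 0.1, -2.4]
grip_width: 0.0405
grasp_force: 30.0
```

```bash
python3 go.py 537,364,150,76.3 537,364,31,76.3
```

```text
t 25.4 p [445.1  56.  153. ] rot [ 1.7986e+02 -1.2000e-01  7.6310e+01] w 0.0405
turn z rad 0.0 then d cm [32.1   1.64  0.3 ]
turn z rad -0.0 then d cm [ 0.   0.  11.9]
```

Request:
{"name": "drive_tool", "arguments": {"angular": [[0,0,0],[0,0,0],[0,0,0],[0,0,0],[0,0,0],[0,0,0],[0,0,0],[0,0,0],[0,0,0],[0,0,0],[0,0,0],[0,0,0],[0,0,0],[0,0,0],[0,0,0]], "delta_pos": [[1.5,0.1,0.2],[2.9,0.14,0],[2.9,0.14,0],[2.9,0.14,0],[2.9,0.14,0],[2.9,0.14,0],[2.9,0.14,0],[2.9,0.14,0],[2.9,0.14,0],[2.9,0.14,0],[2.9,0.14,0],[1.6,0.14,0],[0,0,0],[0,0,0],[0,0,0]], "gripper": [3.5,3.5,3.5,3.5,3.5,3.5,3.5,3.5,3.5,3.5,3.5,3.5,3.5,3.5,3.5]}}

```text
time_s: 26.85
tool_pos: [0.5356, 0.3624, 0.1479]
tool_rot: [-179.9, 0.1, 76.2]
force: [0.3, -1.3, -1.4]
grip_width: 0.0407
grasp_force: 30.0
```

```bash
python3 go.py 537,364,31,76.3
```

```text
t 26.9 p [535.6 362.4 147.9] rot [-1.7994e+02  1.3000e-01  7.6230e+01] w 0.0407
turn z rad -0.001 then d cm [ 0.19  0.09 11.69]
```

Request:
{"name": "drive_tool", "arguments": {"angular": [[0,0,0],[0,0,0],[0,0,0],[0,0,0],[0,0,0],[0,0,0],[0,0,0],[0,0,0],[0,0,0],[0,0,0],[0,0,0],[0,0,0],[0,0,0],[0,0,0],[0,0,0],[0,0,0],[0,0,0],[0,0,0],[0,0,0],[0,0,0]], "delta_pos": [[0,0,2.5],[0,0,2.5],[0,0,2.5],[0,0,2],[0,0,1.2],[0,0,0.6],[0,0,0.4],[0,0,0],[0,0,0],[0,0,0],[0,0,0],[0,0,0],[0,0,0],[0,0,0],[0,0,-1.5],[0,0,-2.5],[0,0,-2.5],[0,0,-2.5],[0,0,-2.5],[0,0,-0.4]], "gripper": [3.5,3.5,3.5,3.5,3.5,3.5,3.5,3.5,3.5,3.5,6.2,6.2,6.2,6.2,6.2,6.2,6.2,6.2,6.2,6.2]}}

```text
time_s: 28.85
tool_pos: [0.5382, 0.3649, 0.1563]
tool_rot: [179.7, -0.3, 76.3]
force: [1.1, 0.3, 0.1]
grip_width: 0.0618
grasp_force: 0.0
```

```bash
python3 go.py 432.2,-186,150,100.5
python3 - <<'E'
from h import *
c=eyes.read_camera("top");im=c["pixels"];save(c,"t2.png")
# keeper base: back strip, rows 200..255
x0,y0,x1,y1=390,170,460,265
big=cv2.resize(im[y0:y1,x0:x1],None,fx=4,fy=4,interpolation=cv2.INTER_CUBIC).astype(int)
m=((big[:,:,1]-big[:,:,0]>6)).astype(np.uint8)
m=cv2.morphologyEx(m,cv2.MORPH_OPEN,np.ones((5,5)))
n,l,st,ce=cv2.connectedComponentsWithStats(m);k=1+np.argmax(st[1:,4]);m=(l==k)
px=lambda u,v:(x0+(u+.5)/4-.5,y0+(v+.5)/4-.5)
L=[];Rr=[];B=[]
for v in range(150,290,4):
    u=np.flatnonzero(m[v]); 
    if len(u)>100: L.append(onplane(c,px(u[0],v),.004));Rr.append(onplane(c,px(u[-1]+1,v),.004))
for u in range(80,190,4):
    v=np.flatnonzero(m[:,u]);B.append(onplane(c,px(u,v[-1]+1),.004))
f=lambda P,i:np.polyfit(np.array(P)[:,i],np.array(P)[:,1-i],1)
l,r,b=f(L,0),f(Rr,0),f(B,1);print(l,r,b,len(L))
for nme,q in(("L",l),("R",r)):print(nme,q[0]*57.3,q[0]*.5+q[1])
print("B",-b[0]*57.3,"x at y=-.36",b[0]*-.36+b[1])
o=(big.clip(0,255).astype(np.uint8))[:,:,::-1].copy();cs=cv2.findContours(m.astype(np.uint8),0,1)[0];cv2.drawContours(o,cs,-1,(255,0,255),1)
full=im[90:290,90:370,::-1]
cv2.imwrite("pics/k.png",np.hstack([cv2.resize(full,(504,380)),o]))
E
```

```text
t 28.9 p [538.2 364.9 156.3] rot [179.74  -0.35  76.29] w 0.0618
turn z rad -0.423 then d cm [-52.23 -20.46   0.63]
[ 0.01113731 -0.32421411] [ 0.01235322 -0.40706801] [-0.01910068  0.42379683] 35
L 0.6381677463921563 -0.31864545452317694
R 0.7078392649139978 -0.40089140604147055
B 1.0944691310924142 x at y=-.36 0.43067307093926516
```

View pics/k.png

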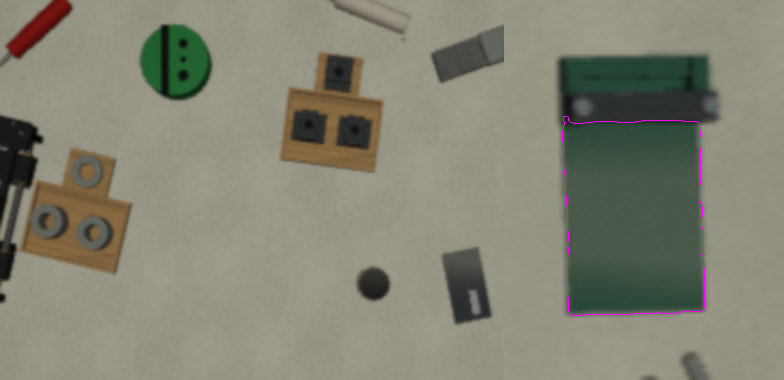

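Both bushes stand in their tray at (48,221) and (94,233) in the picture. The T-nuts are in theirs, the jar stands, and the keeper is now measured: origin about (526,-359.5), yaw 0.7°. Next is the plate.

Request:
{"name": "drive_tool", "arguments": {"angular": [[0,0,0],[0,0,0],[0,0,0],[0,0,0],[0,0,0],[0,0,0],[0,0,0],[0,0,0],[0,0,0],[0,0,0],[0,0,0],[0,0,0],[0,0,0],[0,0,0],[0,0,0],[0,0,0],[0,0,0],[0,0,0],[0,0,0],[0,0,0]], "delta_pos": [[-1.5,0,0],[-3,0.15,0],[-3,0.15,0],[-3,0.15,0],[-3,0.15,0],[-3,0.15,0],[-3,0.15,0],[-3,0.15,0],[-3,0.15,0],[-3,0.15,0],[-3,0.15,0],[-3,0.15,0],[-3,0.15,0],[-3,0.15,0],[-3,0.15,0],[-3,0.15,0],[-3,0.15,0],[-3,0.15,0],[-3,0.15,0],[-0.5,0,0]], "gripper": [6,6,6,6,6,6,6,6,6,6,6,6,6,6,6,6,6,6,6,6]}}

```text
time_s: 30.9
tool_pos: [0.4266, -0.1904, 0.1499]
tool_rot: [-179.9, 0.1, 76.0]
force: [1.2, 0.9, 0.3]
grip_width: 0.0599
grasp_force: 0.0
```

Request:
{"name": "drive_tool", "arguments": {"angular": [[0,0,0.1435],[0,0,0.1435],[0,0,0.1435],[0,0,0.1435],[0,0,0.1435],[0,0,0.1435],[0,0,0.1435],[0,0,0.1435],[0,0,0],[0,0,0],[0,0,0]], "delta_pos": [[0,0,0],[0,0,0],[0,0,0],[0,0,0],[0,0,0],[0,0,0],[0,0,0],[0,0,0],[0,0,0],[0,0,0],[0,0,0]], "gripper": [6,6,6,6,6,6,6,6,6,6,6]}}

```text
time_s: 32.0
tool_pos: [0.4292, -0.1864, 0.1508]
tool_rot: [-180.0, 0.0, 10.7]
force: [0.2, -0.3, -0.8]
grip_width: 0.0602
grasp_force: 0.0
```

```bash
python3 go.py 432.2,-186,27,10.5
```

```text
t 32.0 p [ 429.2 -186.4  150.8] rot [-1.7997e+02  4.0000e-02  1.0680e+01] w 0.0602
turn z rad 0.003 then d cm [ 0.3   0.02 12.38]
```

Request:
{"name": "drive_tool", "arguments": {"angular": [[0,0,0.003],[0,0,0],[0,0,0],[0,0,0],[0,0,0],[0,0,0],[0,0,0],[0,0,0],[0,0,0],[0,0,0],[0,0,0],[0,0,0],[0,0,0],[0,0,0],[0,0,0],[0,0,0],[0,0,0]], "delta_pos": [[0.3,0,2.5],[0,0,2.5],[0,0,2.5],[0,0,2.2],[0,0,1.3],[0,0,0.8],[0,0,0.5],[0,0,0],[0,0,0],[0,0,0],[0,0,0],[0,0,0],[0,0,0],[0,0,0],[0,0,0],[0,0,0],[0,0,0]], "gripper": [6,6,6,6,6,6,6,6,0.3,0.3,0.3,0.3,0.3,0.3,0.3,0.3,0.3], "squeeze": 40}}

```text
time_s: 33.7
tool_pos: [0.4327, -0.1862, 0.0283]
tool_rot: [180.0, -0.0, 10.4]
force: [0.0, -0.9, 0.5]
grip_width: 0.0096
grasp_force: 40.0
```

```bash
python3 go.py 432.2,-186,100,10.5 461,-360.2,100,0.7 461,-360.2,34,0.7
```

```text
t 33.7 p [ 432.7 -186.2   28.3] rot [ 1.7999e+02 -1.0000e-02  1.0360e+01] w 0.0096
turn z rad -0.002 then d cm [-0.05 -0.03 -7.17]
turn z rad 0.171 then d cm [ 2.67 17.45 -0.  ]
turn z rad -0.0 then d cm [0.  0.  6.6]
```

Request:
{"name": "drive_tool", "arguments": {"angular": [[0,0,0],[0,0,0],[0,0,0],[0,0,0],[0,0,0.085],[0,0,0.084],[0,0,0],[0,0,0],[0,0,0],[0,0,0],[0,0,0],[0,0,0],[0,0,0],[0,0,0],[0,0,0],[0,0,0],[0,0,0]], "delta_pos": [[0,0,-1.2],[0,0,-2],[0,0,-2],[0,0,-2],[0,0,0],[0,0,0],[0.3,2,0],[0.4,2.5,0],[0.4,2.5,0],[0.4,2.5,0],[0.4,2.5,0],[0.4,2.5,0],[0.3,2,0],[0.1,0.9,0],[0,0,0],[0,0,0],[0,0,0]], "gripper": [0.3,0.3,0.3,0.3,0.3,0.3,0.3,0.3,0.3,0.3,0.3,0.3,0.3,0.3,0.3,0.3,0.3]}}

```text
time_s: 35.4
tool_pos: [0.4619, -0.3582, 0.1001]
tool_rot: [-179.9, 0.0, 0.8]
force: [-0.3, 0.1, -3.5]
grip_width: 0.0097
grasp_force: 40.0
```

```bash
python3 go.py 461,-360.2,34,0.7
python3 - <<'E'
from h import *
c=eyes.read_camera("side");save(c,"s3.png")
E
```

```text
t 35.4 p [ 461.9 -358.2  100.1] rot [-179.91    0.      0.76] w 0.0097
turn z rad 0.001 then d cm [-0.09  0.2   6.61]
```

View pics/s3.png

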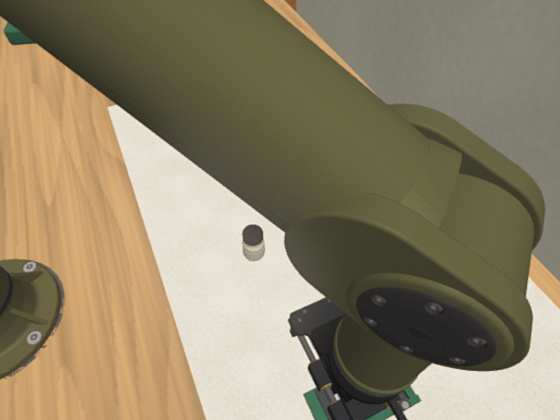

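The arm hides the keeper at (360,400), though the jar still stands at (253,243). I'll lower to just above the base and slide in while checking force.

Request:
{"name": "drive_tool", "arguments": {"angular": [[0,0,0],[0,0,0],[0,0,0],[0,0,0],[0,0,0],[0,0,0],[0,0,0],[0,0,0]], "delta_pos": [[0,0.1,1.5],[0,0,2],[0,0,1.5],[0,0,0.9],[0,0,0.4],[0,0,0.2],[0,0,0],[0,0,0]], "gripper": [0.3,0.3,0.3,0.3,0.3,0.3,0.3,0.3]}}

```text
time_s: 36.25
tool_pos: [0.4621, -0.3612, 0.0359]
tool_rot: [180.0, -0.1, 0.7]
force: [-0.4, 0.2, -2.3]
grip_width: 0.0098
grasp_force: 40.0
```

```bash
python3 go.py 506,-359.7,33,0.7
```

```text
t 36.2 p [ 462.1 -361.2   35.9] rot [ 1.7997e+02 -6.0000e-02  6.7000e-01] w 0.0098
turn z rad -0.0 then d cm [ 4.39 -0.1   0.29]
```

Forward 3.8 cm with a slight descent, then check.

Request:
{"name": "drive_tool", "arguments": {"angular": [[0,0,0],[0,0,0],[0,0,0],[0,0,0],[0,0,0],[0,0,0],[0,0,0],[0,0,0]], "delta_pos": [[0.6,-0.05,0.1],[0.8,0,0.1],[0.8,0,0],[0.6,0,0],[0.5,0,0],[0.3,0,0],[0.2,0,0],[0,0,0]], "gripper": [0.3,0.3,0.3,0.3,0.3,0.3,0.3,0.3]}}

```text
time_s: 37.05
tool_pos: [0.4998, -0.3599, 0.0332]
tool_rot: [-180.0, 0.0, 0.7]
force: [-0.7, 0.0, -2.4]
grip_width: 0.0098
grasp_force: 40.0
```

Request:
{"name": "drive_tool", "arguments": {"angular": [[0,0,0],[0,0,0],[0,0,0],[0,0,0]], "delta_pos": [[0.15,0,0.1],[0.15,0,0],[0.1,0,0],[0,0,0]], "gripper": [0.3,0.3,0.3,0.3]}}

```text
time_s: 37.45
tool_pos: [0.504, -0.36, 0.0323]
tool_rot: [180.0, -0.0, 0.7]
force: [0.2, 0.1, -1.5]
grip_width: 0.0096
grasp_force: 40.0
```

Request:
{"name": "drive_tool", "arguments": {"angular": [[0,0,0],[0,0,0],[0,0,0],[0,0,0]], "delta_pos": [[0.1,0,0],[0.1,0,0],[0.1,0,0],[0,0,0]], "gripper": [0.3,0.3,0.3,0.3]}}

```text
time_s: 37.85
tool_pos: [0.5069, -0.3599, 0.0323]
tool_rot: [180.0, -0.0, 0.7]
force: [-0.6, 0.8, 0.2]
grip_width: 0.0094
grasp_force: 40.0
```

Request:
{"name": "drive_tool", "arguments": {"angular": [[0,0,0],[0,0,0],[0,0,0]], "delta_pos": [[0.1,0,0],[0.1,0,0],[0,0,0]], "gripper": [0.3,0.3,0.3]}}

```text
time_s: 38.15
tool_pos: [0.5076, -0.3599, 0.0323]
tool_rot: [-180.0, 0.1, 0.6]
force: [-5.5, 0.8, 2.6]
grip_width: 0.0097
grasp_force: 40.0
```

Request:
{"name": "drive_tool", "arguments": {"angular": [[0,0,0],[0,0,0],[0,0,0]], "delta_pos": [[0.1,0,0],[0,0,0],[0,0,0]], "gripper": [0.3,0.3,0.3]}}

```text
time_s: 38.45
tool_pos: [0.5076, -0.3599, 0.0323]
tool_rot: [-179.9, 0.2, 0.6]
force: [-6.9, 1.7, 4.1]
grip_width: 0.0096
grasp_force: 40.0
```

Home against the stop. I'll back off the pressure, release, lift and retreat.

Request:
{"name": "drive_tool", "arguments": {"angular": [[0,0,0],[0,0,0],[0,0,0],[0,0,0],[0,0,0],[0,0,0],[0,0,0],[0,0,0],[0,0,0],[0,0,0],[0,0,0],[0,0,0],[0,0,0],[0,0,0],[0,0,0]], "delta_pos": [[-0.1,0,0],[0,0,0],[0,0,0],[0,0,0],[0,0,0],[0,0,0],[0,0,-1.5],[0,0,-2.5],[0,0,-2.5],[0,0,-2.5],[0,0,-2.5],[0,0,-2.5],[0,0,-2.5],[0,0,0],[0,0,0]], "gripper": [0.3,0.3,3,3,3,3,3,3,3,3,3,3,3,3,3]}}

```text
time_s: 39.95
tool_pos: [0.509, -0.3601, 0.1984]
tool_rot: [180.0, -0.1, 0.7]
force: [0.0, -0.1, -0.7]
grip_width: 0.0299
grasp_force: 0.0
```

Request:
{"name": "drive_tool", "arguments": {"angular": [[0,0,0],[0,0,0],[0,0,0],[0,0,0],[0,0,0],[0,0,0],[0,0,0],[0,0,0],[0,0,0],[0,0,0],[0,0,0],[0,0,0]], "delta_pos": [[1,-2,0],[1,-3,0],[1,-3,0],[1,-3,0],[1,-3,0],[1,-3,0],[0,-3,0],[0,-3,0],[0,-3,0],[0,-3,0],[0,-3,0],[0,0,0]], "gripper": [3,3,3,3,3,3,3,3,3,3,3,3]}}

```text
time_s: 41.15
tool_pos: [0.5644, -0.0329, 0.1959]
tool_rot: [-179.8, 0.1, 1.1]
force: [-0.1, 1.0, 0.5]
grip_width: 0.0303
grasp_force: 0.0
```

Run:
```python
from h import *
a=eyes.read_camera("top")["pixels"];b=eyes.read_camera("side")["pixels"]
o=np.hstack([cv2.resize(a[160:270,380:480],(400,440)),cv2.resize(b[320:420,290:430],(400,286))[:286] if 0 else cv2.copyMakeBorder(cv2.resize(b[320:420,290:430],(400,286)),0,154,0,0,cv2.BORDER_CONSTANT)])
cv2.imwrite("pics/f.png",o[:,:,::-1])
```

```text
(no output)
```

View pics/f.png

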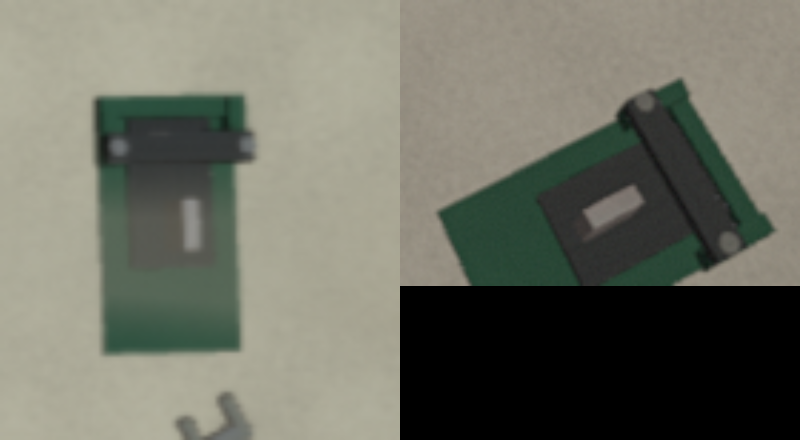

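The plate lies straight under the bar. Its tail is at row 268 against the base edge at row 352, about 50 mm, so it is home and centred.

```bash
python3 -c "
from cell import env;print(env.sign_off())"
```

```text
the job is handed in; nothing more can be done
None
```

The job is handed in at about 41 s of the 120 s allowed, with no verdict returned: both bushes and both T-nuts were in their trays, the plate was fully home under the bar, everything was released, and the jar was still standing when last seen.

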